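Open the grinder's burrs and hold the purge switch

ROBOT

A 6-joint arm with a two-finger parallel gripper is mounted at the origin on the work surface. World frame = base frame: x ahead of the robot, y to its left, z up, the work surface at z = 0. Lengths are in m, angles in degrees, forces in N, time in s.
With the tool pointing down it reaches from about 0.25 to 0.725 m from the base axis. Payload 4 kg.
Tool frame: the origin (TCP) lies midway between the tips of the shut fingers; the grasp point (between the pads) lies 19 mm behind it; z points along the fingers, y is the line along which they close (so a half turn about z gives the same grasp; the last joint's range is limited). The gripper opens to 85 mm and grips with 20 to 120 N. Pads are 22 mm wide; open, the fingers measure 114 mm over their backs; the gripper's body (76 mm by 85 mm) begins 54 mm behind the grasp point. The pads swing forward as they close: fully open they stand 13 mm farther back than shut.
Start: joints at [72.651, 13.785, 0.286, 76.501, 0, 90], TCP at [0.149, 0.477, 0.231] pointing down, gripper open.
Joint ranges: [-155.79, 155.79], [-60.16, 107.12], [-62.33, 73.08], [-114, 123.19], [-81.49, 82.49], [-180, 180]. Speed limits (degrees/s): [159.86, 159.86, 180, 180, 180, 180].

INTERFACE

Orientations are given as a 3x3 rotation matrix whose columns are the frame's x, y, z axes.
In Python, from workcell import arm, viewer gives the robot as it stands.
- The arm moves only by the shell command python3 -m inch 'ROWS' [FORCE]. ROWS is a JSON object whose one key "motion" holds one flat list of numbers, 7 for each row, row after row: the closure, from -1 (fully open) to 1 (shut), then the shift along the tool's x, y, z in mm, then the turn, a rotation vector about the tool's x, y, z in rad. In form: {"motion": [grip, tx, ty, tz, rx, ry, rz, grip, tx, ty, tz, rx, ry, rz, ...]}. A call has 1 to 8 rows; each row shifts and turns the commanded pose from where the row before left it, along the tool's axes as they then stand; what a row does not reach is not made up. A row lasts 1/8 s, in which the tool goes at most 62.5 mm and 10.7 degrees, less where a joint would pass 70% of its speed; a pose out of reach is approached as far as the arm can. A call with a gripper value outside its range is refused whole. The fingers move at their own pace and stop on an object; FORCE is the grip in N (left out, the last holds). Time passes only in rows, so rows that do not move let the fingers close. It gives the time, the measured TCP pose, the force, the opening and the grip force at its end, in the units of the state.
- arm.get_obs(): the state, without advancing time (a new reading comes with each control period).
- viewer.get_image(name): name is "side" or "top"; returns a dict with "image" (480x640x3 uint8, red, green, blue), "fx", "fy", "cx", "cy" (pixels), "distortion" ([k1, k2, p1, p2, k3] as OpenCV has them; the pictures are not rectified), "R" (3x3) and "t" (3): a world point X has camera coordinates R X + t. Camera axes: x right, y down, z forward; pixel columns grow to the right and rows downward; lengths in m; the calibration is good to about 2 mm. A picture is of the moment at which its call begins. There is no depth.
- arm.finish_job(): hands the job in; it is judged then, once.
The state is a dict: "t": time; "joints": joint angles; "qvel": joint speeds; "tau": joint torques, N m; "ee_pos": TCP position; "tcp_rot": TCP orientation; "contact_force": force on the tool from outside, world axes, zero at the start; "ft_torque": the same for the moment, N m; "grip_width": finger opening in m; "grip_force": force on a finger pad.
Only numpy, scipy, OpenCV 4.12 (cv2) and the standard library are available. Lean on these libraries where they do the work, as an engineer would, in place of code of your own. Each camera call takes 0.05 s, during which the arm holds its last target. There are 200 camera calls.

TASK

The coffee grinder has been left with its burrs run shut: before switching on, take the orange thumb knob on the grind collar anticlockwise (seen from above) through one full turn, so that it comes back to where it began. Then turn the black switch on the nose clockwise from off, past speeds one and two to the sprung purge place at the big orange mark, and hold it there: finish while still holding it, as it springs back when let go. Leave the cup under the chute and the other things on the worktop where they are.

Things in the scene. Friction and masses are not known exactly. Their poses are not given: they have to be found in the camera images.
- grinder: cream coffee grinder, fixed to the worktop, black base 260 long (x) by 130 wide (y); origin: centre of its underside; x points from its front (nose, switch) to its back, z up. Column (x -25 to 125, 130 wide) and nose (x -125 to -20, 110 wide) share one level top 205 above the worktop. Inside the collar a throat 60 across with a wooden stopper rises to 234
- collar_axis (a point): a fixed point on the collar's vertical turning axis, 260 above the worktop (50 behind the grinder's origin)
- thumb_knob (a point): centre of the orange thumb knob on the collar: an upright cylinder 16 in diameter and 32 tall (from 244 to 276 above the worktop) that spins freely on a thin pin, 40 from the collar's axis, and goes round with it. The collar is a dark ribbed disc 100 across, its top 231 above the worktop
- collar (a joint): angle of the grind collar, rad: 0 = burrs touching (a stop), growing anticlockwise seen from above as they open; starts between 0 and 1.2, can go to 8.6. At 0 the knob lies 0.6 rad clockwise (from above) of the grinder's +x direction, at 0.6 straight along +x. It stays where it is left; about 4 N at the knob moves it
- switch_grip (a point): middle of the switch's black grip bar (42 long, 12 thick, from 214 to 248 above the worktop, white line on top towards its pointing end; round foot 40 across below 214), on its vertical turning axis, 238 above the worktop, 78 in front of the grinder's origin. Turns with the bar: its x axis, along the bar away from the pointing end, lies along the grinder's x at off, pointing end to the front
- cup: steel dosing cup, 58 in diameter and 55 tall, standing on the grinder's base under the chute; origin at the centre of its underside; leave it there
- tamper: wooden coffee tamper, 58 in diameter at the foot and 88 tall, standing beside the grinder; origin at the centre of its underside; leave it alone
- spice_jar: amber glass jar with a black cap, 48 in diameter and 100 tall, standing beside the grinder; origin at the centre of its underside; leave it alone
- herb_pot: small brass pot with a green herb, 84 in diameter and 95 tall, standing beside the grinder; origin at the centre of its underside; leave it alone
- switch_axis (a point): fixed point on the switch's axis, 205 above the worktop, on the nose's top; axes as the grinder's. Switch angles, clockwise from above, rad: off 0 (start, stop), notch of speed one 0.43, of speed two 0.86, purge 1.28 (big orange mark), end stop 1.32. The notches keep it (0.05 N m to leave); past the second a spring of 0.10 to 0.15 N m pushes it back. Purge to stop is all right

How it is judged:
By the outcome, as a careful person would: the job done as asked, in the order asked, and still so for the second after the job is handed in, while the arm keeps its last pose, push and grip.
It also fails if it takes over 64 s, if anything falls off the work surface, if the arm or the gripper's body presses on something with over 40 N, if the wrist force passes 120 N, or if a joint passes its speed limit or range.

## Working session

There is one attempt and no reset: what is moved stays moved. The work goes in short steps, Python scripts to look and compute and a shell command to move; the robot and the scene stay as the last step left them, time stands still between calls to the robot, and variables do not carry over. Pictures are saved under pics/ and viewed, at most 10 in all, crops included, and the job is handed in when it is done.

```bash
mkdir -p pics; ls; python3 - <<'E'
from workcell import arm, viewer
import cv2
for n in("side","top"):
    d=viewer.get_image(n); cv2.imwrite(f"pics/{n}0.png",d["image"][:,:,::-1])
    print(n,{k:v for k,v in d.items() if k!="image"})
print(arm.get_obs())
E
```

```text
pics
side {'fx': 483.2409441883424, 'fy': 483.2409441883424, 'cx': 321.5089105581764, 'cy': 234.01416053388627, 'distortion': array([-0.02054908,  0.        ,  0.        ,  0.        ,  0.        ]), 'R': array([[ 0.68539772, -0.72814503, -0.00589725],
       [-0.44274691, -0.41029745, -0.79726481],
       [ 0.57810478,  0.54905448, -0.6036009 ]]), 't': array([-0.34808693,  0.42869599,  0.58973422])}
top {'fx': 471.0564767972619, 'fy': 471.0564767972619, 'cx': 319.21112720921803, 'cy': 239.26581414264805, 'distortion': array([-0.01417025,  0.        ,  0.        ,  0.        ,  0.        ]), 'R': array([[-0.00850684, -0.99972495,  0.02185532],
       [-0.99339094,  0.00594707, -0.11462579],
       [ 0.11446429, -0.02268598, -0.9931683 ]]), 't': array([0.06542364, 0.62102644, 0.89775698])}
{'t': 0.1, 'joints': array([ 7.26511954e+01,  1.38257519e+01,  2.21333574e-01,  7.65000849e+01,
       -6.80470753e-04,  9.00010653e+01]), 'qvel': array([ 0.03241685, -0.12718228,  0.33543625, -0.02298856,  0.05009532,
        0.10929713]), 'tau': array([-3.22868618e-04, -3.73138261e+01,  2.53009593e+01,  1.08731873e-02,
       -7.07373692e-05, -1.33070429e-05]), 'ee_pos': array([0.14893206, 0.47672308, 0.23051986]), 'tcp_rot': array([[-9.54501611e-01,  2.98205284e-01, -5.32536500e-04],
       [ 2.98205759e-01,  9.54500017e-01, -1.74449104e-03],
       [-1.19103481e-05, -1.82392496e-03, -9.99998337e-01]]), 'contact_force': array([ 0.96072708, -0.69981116, -0.14774359]), 'ft_torque': array([-0.02036829, -0.02916274,  0.00644594]), 'grip_force': 0.0, 'grip_width': 0.08554510011822679}
```

View pics/side0.png

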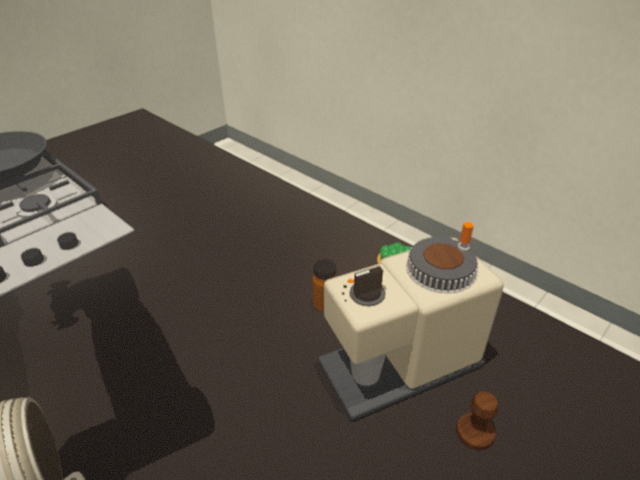

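View pics/top0.png

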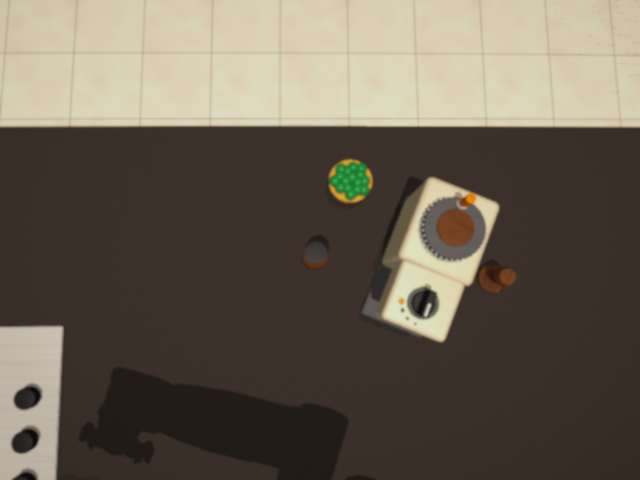

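The side view shows the grinder with the knob at (467,233), collar (443,258) and switch (369,280). In the top view the knob is at (469,200), the collar (455,228) and the switch (424,302). The tamper is to the right, and the jar and herb pot are to the left.

```bash
cat > h.py <<'E'
import cv2, numpy as np
from workcell import arm, viewer
def ray(d,p):
    K=np.array([[d["fx"],0,d["cx"]],[0,d["fy"],d["cy"]],[0,0,1]])
    u=cv2.undistortPoints(np.array([[p]],float),K,d["distortion"])[0,0]
    R=d["R"]; return -R.T@d["t"], R.T@np.array([u[0],u[1],1])
def plane(d,p,z):
    c,v=ray(d,p); return c+v*(z-c[2])/v[2]
def tri(d1,p1,d2,p2):
    (a,u),(b,v)=ray(d1,p1),ray(d2,p2)
    s=np.linalg.lstsq(np.c_[u,-v],b-a,rcond=None)[0]
    P,Q=a+u*s[0],b+v*s[1]; return (P+Q)/2,np.linalg.norm(P-Q)
def blobs(d,lo,hi,box,n=2):
    x0,y0,x1,y1=box
    hsv=cv2.cvtColor(d["image"],cv2.COLOR_RGB2HSV)[y0:y1,x0:x1]
    m=cv2.inRange(hsv,np.array(lo),np.array(hi))
    k,l,s,c=cv2.connectedComponentsWithStats(m)
    o=sorted(range(1,k),key=lambda i:-s[i,4])[:n]
    return [(s[i,4],c[i]+[x0,y0],s[i,:4]+[x0,y0,0,0],(np.argwhere(l==i)[:,::-1]+[x0,y0])) for i in o]
ORANGE=((5,200,190),(20,255,255)); BROWN=((3,100,50),(14,255,185))
E
python3 - <<'E'
from h import *
s=viewer.get_image("side"); t=viewer.get_image("top")
for n,d,b in(("s",s,(340,215,490,310)),("t",t,(385,180,500,330))):
    for q in("ORANGE","BROWN"):
        for r in blobs(d,*globals()[q],b): print(n,q,r[0],r[1],r[2])
bs=blobs(s,*BROWN,(400,235,490,290),1)[0]; bt=blobs(t,*BROWN,(420,200,490,260),1)[0]
C=plane(s,bs[1],.234),plane(t,bt[1],.234); print("collar",C,tri(s,bs[1],t,bt[1]))
ks=blobs(s,*ORANGE,(450,215,490,255),1)[0]; kt=blobs(t,*ORANGE,(450,185,490,215),1)[0]
K=tri(s,ks[1],t,kt[1]);print("knob",K,plane(s,ks[1],.26),plane(t,kt[1],.262))
# cream top
hsv=cv2.cvtColor(t["image"],cv2.COLOR_RGB2HSV)
for n,d,p in(("s",s,(369,280)),("t",t,(424,302))): print("switch",plane(d,p,.238))
im=cv2.resize(t["image"][170:350,360:520],None,fx=4,fy=3.3,interpolation=cv2.INTER_CUBIC)
im=cv2.resize(t["image"][180:345,370:510],None,fx=3.6,fy=3.6,interpolation=cv2.INTER_CUBIC)[:,:,::-1]
im2=cv2.resize(s["image"][215:325,315:510],None,fx=3.6,fy=3.6,interpolation=cv2.INTER_CUBIC)[:,:,::-1]
cv2.imwrite("pics/tc.png",im);cv2.imwrite("pics/sc.png",im2)
E
```

```text
s ORANGE 37 [468. 225.] [464 223   9   5]
s ORANGE 8 [350.5 280.5] [349 280   4   2]
s BROWN 788 [443.20812183 255.70558376] [424 243  40  26]
s BROWN 176 [465.71590909 234.875     ] [460 225  14  19]
t ORANGE 59 [470.28813559 197.94915254] [466 194   9   9]
t ORANGE 5 [400.8 300.6] [400 300   3   2]
t BROWN 1079 [455.19555144 227.32437442] [437 209  37  37]
t BROWN 528 [488.83522727 278.42045455] [477 264  23  29]
collar (array([ 0.61407094, -0.15140411,  0.234     ]), array([ 0.61615626, -0.14840595,  0.234     ])) (array([ 0.61683489, -0.14964995,  0.23120334]), np.float64(0.0008723730192750136))
knob (array([ 0.65531486, -0.16107201,  0.27329115]), np.float64(0.0009476246798923942)) [ 0.67371313 -0.15376032  0.26      ] [ 0.65730481 -0.16465083  0.262     ]
switch [ 0.49350408 -0.10631075  0.238     ]
switch [ 0.50040694 -0.09415581  0.238     ]
```

View pics/tc.png

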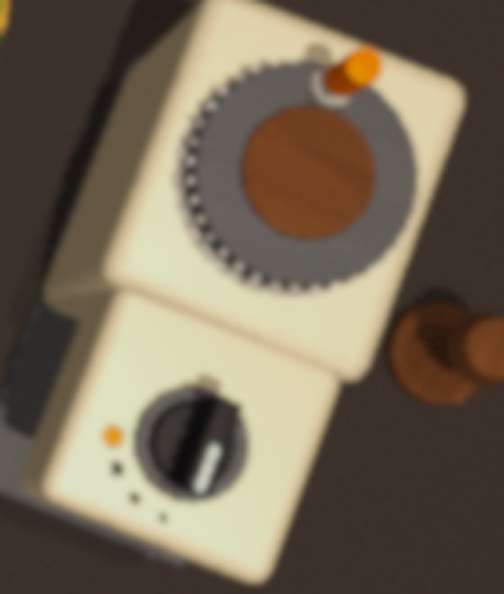

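View pics/sc.png

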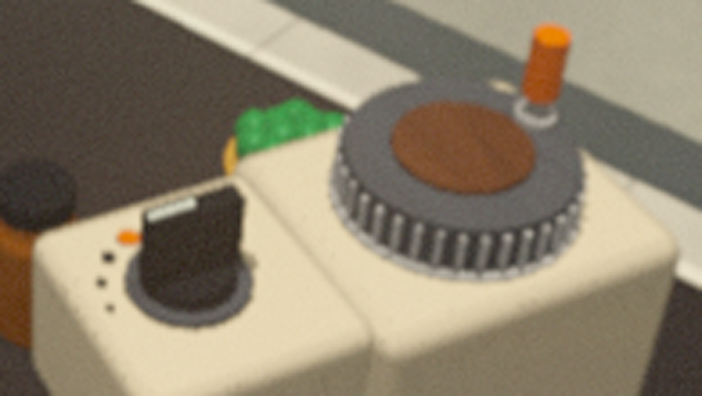

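The crops show the knob's top at (362,68) in the top crop and (552,34) in the side crop. The switch foot is centred near (191,442) with its white line toward the front, and the purge mark is at (113,436).

```bash
python3 - <<'E'
from h import *
s=viewer.get_image("side"); t=viewer.get_image("top")
T=lambda x,y:((x+.5)/3.6-.5+370,(y+.5)/3.6-.5+180)
S=lambda x,y:((x+.5)/3.6-.5+315,(y+.5)/3.6-.5+215)
def ang(a,b,z=.205):
    v=plane(t,T(*a),z)-plane(t,T(*b),z); return np.degrees(np.arctan2(v[1],v[0]))
print("edges",ang((465,105),(365,370)),ang((225,0),(450,82))-90,ang((335,390),(272,570)),ang((45,492),(250,580))-90)
k1=plane(t,T(362,68),.276);k2=plane(s,S(552,34),.276);print("knob",k1,k2)
f1=plane(t,T(191,442),.214);f2=plane(s,S(188,283),.212);print("foot",f1,f2)
bs=blobs(s,*BROWN,(400,235,490,290),1)[0]; bt=blobs(t,*BROWN,(420,200,490,260),1)[0]
c1=plane(s,bs[1],.234);c2=plane(t,bt[1],.234)
# collar from top disc contour: left (183,172) right(415,180)
print("collar",c1,c2)
for f,c in((f1,c2),(f2,c1)):
    v=(c-f)[:2]; print(np.linalg.norm(v),np.degrees(np.arctan2(v[1],v[0])))
for k,c in((k1,c2),(k2,c1)):
    v=(k-c)[:2]; print(np.linalg.norm(v),np.degrees(np.arctan2(v[1],v[0])))
print("bar",ang((193,490),(218,445),.248), plane(t,T(202,490),.248))
for p in((505,275),): print("tamper",plane(t,p,.088))
E
```

```text
edges -23.271645345636482 -20.64002380076768 -21.73879481256402 -23.630027572452093
knob [ 0.65357257 -0.15952977  0.276     ] [ 0.65420878 -0.16165378  0.276     ]
foot [ 0.49929864 -0.09790218  0.214     ] [ 0.49275169 -0.10479965  0.212     ]
collar [ 0.61402768 -0.15141044  0.234     ] [ 0.61610087 -0.14841655  0.234     ]
0.12725746440806993 -23.387410754786686
0.12992471080798854 -21.023588125037985
0.039084939662462334 -16.519117361300566
0.04146621806122195 -14.301756816196145
bar 148.94181867877995 [ 0.48004665 -0.09368941  0.248     ]
tamper [ 0.54599458 -0.28498616  0.088     ]
```

```bash
python3 -m inch '{"motion":[-1,0,0,-50,0,0,0.09,-1,0,0,-50,0,0,0,-1,-40,-22,0,0,0,0,-1,-40,-22,0,0,0,0,-1,-40,-22,0,0,0,0,-1,-40,-22,0,0,0,0,-1,-40,-22,0,0,0,0,-1,-40,-22,0,0,0,0]}' 20
python3 -m inch '{"motion":[-1,-40,-22,0,0,0,0,-1,-40,-22,0,0,0,0,-1,-40,-22,0,0,0,0,-1,-40,-22,0,0,0,0,-1,-40,-22,0,0,0,0,-1,-40,-22,0,0,0,0,-1,-40,-22,0,0,0,0,-1,0,0,0,0,0,0]}'
cat > k.py <<'E'
from h import *
o=arm.get_obs(); R=o["tcp_rot"]; p=o["ee_pos"]
print("t",o["t"],"p",p.round(4),"xyaw",np.degrees(np.arctan2(R[1,0],R[0,0])).round(2),"z",R[:,2].round(3),"F",o["contact_force"].round(1),"T",o["ft_torque"].round(2),"w",round(o["grip_width"],4),o["grip_force"],"j",o["joints"].round(0))
import sys
if len(sys.argv)>1: print("tool delta mm",(R.T@(np.array([float(a) for a in sys.argv[1:4]])-p)*1000).round(1))
E
python3 k.py .654 -.1605 .243
```

```text
t: 1.3
ee_pos: [0.321, 0.2622, 0.3314]
tcp_rot: [[-0.924, 0.383, 0.0], [0.383, 0.924, 0.0], [-0.0, 0.0, -1.0]]
contact_force: [0.5, 1.2, 0.5]
grip_width: 0.0852
grip_force: 0.0
t: 2.3
ee_pos: [0.5212, 0.0117, 0.3302]
tcp_rot: [[-0.922, 0.387, -0.001], [0.387, 0.922, -0.0], [0.001, -0.001, -1.0]]
contact_force: [0.4, 0.5, 0.4]
grip_width: 0.0853
grip_force: 0.0
t 2.3 p [0.5212 0.0117 0.3302] xyaw 157.25 z [-0.001 -0.    -1.   ] F [0.4 0.5 0.4] T [0.01 0.04 0.04] w 0.0853 0.0 j [ 1. 15. 17. 92. -0. 24.]
tool delta mm [-189.1 -107.4   87.1]
```

```bash
python3 -m inch '{"motion":[-1,-38,-21.5,0,0,0,0,-1,-38,-21.5,0,0,0,0,-1,-38,-21.5,0,0,0,0,-1,-38,-21.5,0,0,0,0,-1,-37,-21.5,0,0,0,0,-1,0,0,15,0,0,0,-1,0,0,15,0,0,0,-1,0,0,0,0,0,0]}'
python3 k.py .654 -.1605 .243; python3 - <<'E'
from h import *
s=viewer.get_image("side")
cv2.imwrite("pics/a.png",cv2.resize(s["image"][130:330,310:560],None,fx=3,fy=3)[:,:,::-1])
E
```

```text
t: 3.3
ee_pos: [0.6527, -0.1566, 0.2997]
tcp_rot: [[-0.924, 0.382, -0.004], [0.382, 0.924, 0.001], [0.004, -0.0, -1.0]]
contact_force: [0.8, -0.4, -0.3]
grip_width: 0.0855
grip_force: 0.0
t 3.3 p [ 0.6527 -0.1566  0.2997] xyaw 157.54 z [-0.004  0.001 -1.   ] F [ 0.8 -0.4 -0.3] T [-0.01 -0.01  0.01] w 0.0855 0.0 j [-13.  35.  43.  98.   0.   9.]
tool delta mm [-2.9 -3.1 56.7]
```

View pics/a.png

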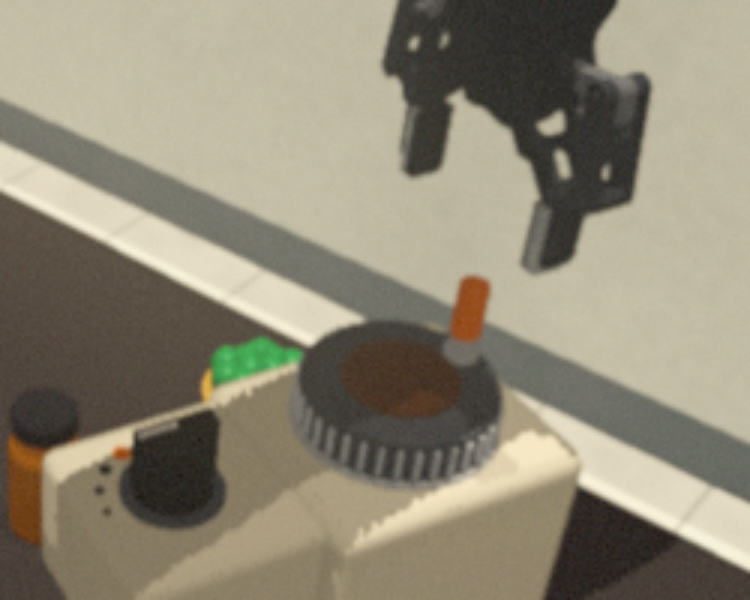

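The fingers straddle the knob at (470,310) in the crop. I'll lower and close.

```bash
python3 -m inch '{"motion":[-1,-1,-2,14,0,0,0,-1,-1,-1,14,0,0,0,-1,0,0,14,0,0,0,-1,0,0,14,0,0,0,-1,0,0,0,0,0,0]}'
python3 k.py .654 -.1605 .244
python3 -m inch '{"motion":[1,0,0,0,0,0,0,1,0,0,0,0,0,0,1,0,0,0,0,0,0,1,0,0,0,0,0,0,1,0,0,0,0,0,0,1,0,0,0,0,0,0,1,0,0,0,0,0,0,1,0,0,0,0,0,0]}' 25
python3 k.py .654 -.1605 .244
```

```text
t: 3.98
ee_pos: [0.6537, -0.1605, 0.2454]
tcp_rot: [[-0.924, 0.382, -0.001], [0.382, 0.924, 0.0], [0.001, -0.0, -1.0]]
contact_force: [0.6, 0.4, -0.7]
grip_width: 0.0856
grip_force: 0.0
t 3.975 p [ 0.6537 -0.1605  0.2454] xyaw 157.53 z [-0.001  0.    -1.   ] F [ 0.6  0.4 -0.7] T [0.01 0.05 0.04] w 0.0856 0.0 j [-14.  35.  34.  90.   0.   9.]
tool delta mm [-0.3  0.1  1.4]
t: 4.97
ee_pos: [0.6544, -0.1611, 0.2457]
tcp_rot: [[-0.924, 0.383, 0.001], [0.383, 0.924, 0.0], [-0.001, 0.0, -1.0]]
contact_force: [-0.4, 0.6, 2.7]
grip_width: 0.0151
grip_force: 25.0
t 4.975 p [ 0.6544 -0.1611  0.2457] xyaw 157.5 z [ 0.001  0.    -1.   ] F [-0.4  0.6  2.7] T [ 0.16 -0.01 -0.01] w 0.0151 25.023962259292603 j [-14.  35.  34.  90.   0.   9.]
tool delta mm [0.6 0.4 1.7]
```

```bash
python3 -c "
import numpy as np
for k in range(30):
    a=np.radians(13+12*k); print(k,round(8.363*np.sin(a),1),round(8.363*np.cos(a),1))"
```

```text
0 1.9 8.1
1 3.5 7.6
2 5.0 6.7
3 6.3 5.5
4 7.3 4.1
5 8.0 2.4
6 8.3 0.7
7 8.3 -1.0
8 7.9 -2.7
9 7.2 -4.3
10 6.1 -5.7
11 4.8 -6.9
12 3.3 -7.7
13 1.6 -8.2
14 -0.1 -8.4
15 -1.9 -8.1
16 -3.5 -7.6
17 -5.0 -6.7
18 -6.3 -5.5
19 -7.3 -4.1
20 -8.0 -2.4
21 -8.3 -0.7
22 -8.3 1.0
23 -7.9 2.7
24 -7.2 4.3
25 -6.1 5.7
26 -4.8 6.9
27 -3.3 7.7
28 -1.6 8.2
29 0.1 8.4
```

```bash
python3 -m inch '{"motion":[1,1.9,8.1,0,0,0,0,1,3.5,7.6,0,0,0,0,1,5,6.7,0,0,0,0,1,6.3,5.5,0,0,0,0,1,7.3,4.1,0,0,0,0,1,8,2.4,0,0,0,0]}'; python3 k.py
```

```text
t: 5.72
ee_pos: [0.64, -0.1172, 0.2457]
tcp_rot: [[-0.924, 0.383, 0.005], [0.383, 0.924, -0.001], [-0.005, 0.001, -1.0]]
contact_force: [4.1, -1.4, 2.1]
grip_width: 0.015
grip_force: 25.1
t 5.725 p [ 0.64   -0.1172  0.2457] xyaw 157.5 z [ 0.005 -0.001 -1.   ] F [ 4.1 -1.4  2.1] T [-0.22 -1.11 -0.04] w 0.015 25.09737342596054 j [-10.  31.  29.  87.  -0.  12.]
```

```bash
python3 -m inch '{"motion":[1,8.3,0.7,0,0,0,0,1,8.3,-1,0,0,0,0,1,7.9,-2.7,0,0,0,0,1,7.2,-4.3,0,0,0,0,1,6.1,-5.7,0,0,0,0,1,4.8,-6.9,0,0,0,0,1,3.3,-7.7,0,0,0,0,1,1.6,-8.2,0,0,0,0]}'; python3 k.py
python3 - <<'E'
from h import *
s=viewer.get_image("side")
cv2.imwrite("pics/b.png",cv2.resize(s["image"][130:330,310:560],None,fx=3,fy=3)[:,:,::-1])
E
```

```text
t: 6.72
ee_pos: [0.5808, -0.1304, 0.2457]
tcp_rot: [[-0.924, 0.381, 0.002], [0.381, 0.924, 0.003], [-0.001, 0.003, -1.0]]
contact_force: [2.5, 4.4, 1.7]
grip_width: 0.0155
grip_force: 25.3
t 6.725 p [ 0.5808 -0.1304  0.2457] xyaw 157.58 z [ 0.002  0.003 -1.   ] F [2.5 4.4 1.7] T [ 0.79 -0.59  0.02] w 0.0155 25.268838107585907 j [-13.  25.  18.  83.   0.  10.]
```

View pics/b.png

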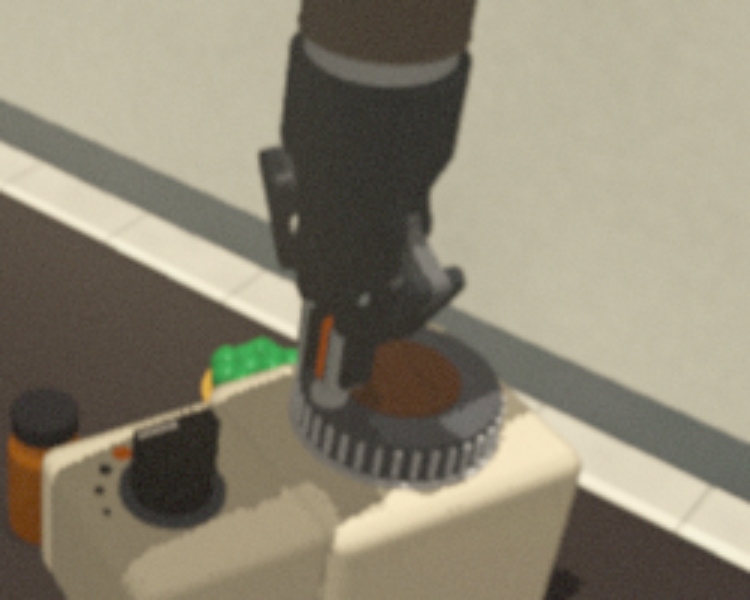

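The knob is held at (325,350) in the crop and the collar is turning with it, so I'll continue.

```bash
python3 -m inch '{"motion":[1,-0.1,-8.4,0,0,0,0,1,-1.9,-8.1,0,0,0,0,1,-3.5,-7.6,0,0,0,0,1,-5,-6.7,0,0,0,0,1,-6.3,-5.5,0,0,0,0,1,-7.3,-4.1,0,0,0,0,1,-8,-2.4,0,0,0,0,1,-8.3,-0.7,0,0,0,0]}'; python3 k.py
python3 -m inch '{"motion":[1,-8.3,1,0,0,0,0,1,-7.9,2.7,0,0,0,0,1,-7.2,4.3,0,0,0,0,1,-6.1,5.7,0,0,0,0,1,-4.8,6.9,0,0,0,0,1,-3.3,7.7,0,0,0,0,1,-1.6,8.2,0,0,0,0,1,0.1,8.4,0,0,0,0]}'; python3 k.py
python3 -m inch '{"motion":[1,0,0,0,0,0,0,1,0,0,0,0,0,0]}';python3 k.py .6544 -.1611 .2457
```

```text
t: 7.78
ee_pos: [0.6004, -0.1863, 0.2456]
tcp_rot: [[-0.924, 0.382, -0.001], [0.382, 0.924, 0.003], [0.002, 0.002, -1.0]]
contact_force: [-2.2, 8.1, 6.6]
grip_width: 0.0151
grip_force: 25.6
t 7.775 p [ 0.6004 -0.1863  0.2456] xyaw 157.54 z [-0.001  0.003 -1.   ] F [-2.2  8.1  6.6] T [ 1.57  0.36 -0.04] w 0.0151 25.57477355003357 j [-17.  29.  25.  86.   0.   5.]
t: 8.78
ee_pos: [0.6533, -0.1641, 0.2457]
tcp_rot: [[-0.923, 0.385, -0.002], [0.385, 0.923, -0.005], [-0.001, -0.005, -1.0]]
contact_force: [-2.0, -4.3, 4.8]
grip_width: 0.0155
grip_force: 25.6
t 8.775 p [ 0.6533 -0.1641  0.2457] xyaw 157.35 z [-0.002 -0.005 -1.   ] F [-2.  -4.3  4.8] T [-0.78  0.46 -0.02] w 0.0155 25.595072507858276 j [-14.  35.  35.  90.  -0.   9.]
t: 9.02
ee_pos: [0.654, -0.1623, 0.2457]
tcp_rot: [[-0.923, 0.384, 0.0], [0.384, 0.923, -0.002], [-0.001, -0.002, -1.0]]
contact_force: [-0.3, -2.6, 4.7]
grip_width: 0.0149
grip_force: 25.6
t 9.025 p [ 0.654  -0.1623  0.2457] xyaw 157.44 z [ 0.    -0.002 -1.   ] F [-0.3 -2.6  4.7] T [-0.31  0.29  0.02] w 0.0149 25.554255545139313 j [-14.  35.  34.  90.  -0.   9.]
tool delta mm [ 0.1  1.3 -0.1]
```

```bash
python3 -m inch '{"motion":[1,0,2,0,0,0,0,1,0,0,0,0,0,0,1,0,0,0,0,0,0]}';python3 k.py .6544 -.1611 .2457
```

```text
t: 9.4
ee_pos: [0.6545, -0.1609, 0.2457]
tcp_rot: [[-0.923, 0.384, -0.0], [0.384, 0.923, -0.002], [-0.0, -0.002, -1.0]]
contact_force: [-2.7, -2.8, 5.4]
grip_width: 0.0153
grip_force: 25.5
t 9.4 p [ 0.6545 -0.1609  0.2457] xyaw 157.42 z [-0.    -0.002 -1.   ] F [-2.7 -2.8  5.4] T [-0.53  0.42 -0.02] w 0.0153 25.538469851017 j [-14.  35.  35.  90.  -0.   9.]
tool delta mm [-0.  -0.2 -0. ]
```

```bash
python3 -m inch '{"motion":[-1,0,0,0,0,0,0,-1,0,0,0,0,0,0,-1,0,0,0,0,0,0,-1,0,0,0,0,0,0,-1,0,0,-20,0,0,0,-1,0,0,-30,0,0,0,-1,0,0,-30,0,0,0,-1,0,0,0,0,0,0]}';python3 -m inch '{"motion":[-1,40,0,0,0,0,0,-1,40,0,0,0,0,0,-1,40,0,0,0,0,0,-1,40,0,0,0,0,0,-1,0,0,0,0,0,0,-1,0,0,0,0,0,0]}'
python3 k.py .4972 -.1010 .240
python3 - <<'E'
from h import *
s=viewer.get_image("side");t=viewer.get_image("top")
b=blobs(s,(3,180,90),(20,255,255),(450,215,490,252),1)[0]; print(b[:3])
s0=cv2.imread("pics/side0.png")[:,:,::-1].copy(); b=blobs({"image":s0},(3,180,90),(20,255,255),(450,215,490,252),1)[0]; print(b[:3])
cv2.imwrite("pics/c.png",np.hstack([s["image"][130:330,310:560],t["image"][160:360,350:550]]).repeat(1,0)[:,:,::-1])
E
```

```text
t: 10.4
ee_pos: [0.6561, -0.1595, 0.3284]
tcp_rot: [[-0.924, 0.383, 0.006], [0.383, 0.924, -0.001], [-0.006, 0.001, -1.0]]
contact_force: [0.4, -0.7, 0.6]
grip_width: 0.0853
grip_force: 0.0
t: 11.15
ee_pos: [0.5073, -0.0982, 0.3249]
tcp_rot: [[-0.924, 0.383, 0.0], [0.383, 0.924, -0.0], [-0.0, -0.0, -1.0]]
contact_force: [-0.2, 0.1, 0.6]
grip_width: 0.0857
grip_force: 0.0
t 11.15 p [ 0.5073 -0.0982  0.3249] xyaw 157.5 z [ 0. -0. -1.] F [-0.2  0.1  0.6] T [-0.01 -0.11  0.05] w 0.0857 0.0 j [-11.  15.  15.  91.  -0.  12.]
tool delta mm [ 8.3 -6.5 84.9]
(np.int32(160), array([466.14375, 232.55   ]), array([461, 223,  11,  20]))
(np.int32(169), array([466.21301775, 232.23076923]), array([461, 222,  12,  21]))
```

View pics/c.png

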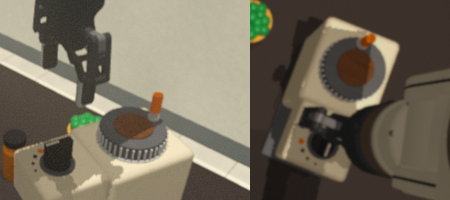

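The knob's mask centroid is within 0.4 px of its start. Next is the switch.

```bash
python3 -m inch '{"motion":[-1,8,-6.5,20,0,0,0,-1,0,0,25,0,0,0,-1,0,0,20,0,0,0,-1,0,0,0,0,0,0]}';python3 k.py .4972 -.1010 .222
python3 - <<'E'
from h import *
s=viewer.get_image("side")
cv2.imwrite("pics/d.png",cv2.resize(s["image"][180:330,310:510],None,fx=3,fy=3)[:,:,::-1])
E
```

```text
t: 11.75
ee_pos: [0.4969, -0.1012, 0.2582]
tcp_rot: [[-0.924, 0.383, -0.004], [0.383, 0.924, 0.001], [0.004, -0.001, -1.0]]
contact_force: [0.6, 0.7, -0.9]
grip_width: 0.0853
grip_force: 0.0
t 11.75 p [ 0.4969 -0.1012  0.2582] xyaw 157.47 z [-0.004  0.001 -1.   ] F [ 0.6  0.7 -0.9] T [-0.02 -0.04  0.03] w 0.0853 0.0 j [-12.  14.   5.  81.  -0.  11.]
tool delta mm [-0.4  0.3 36.2]
```

View pics/d.png

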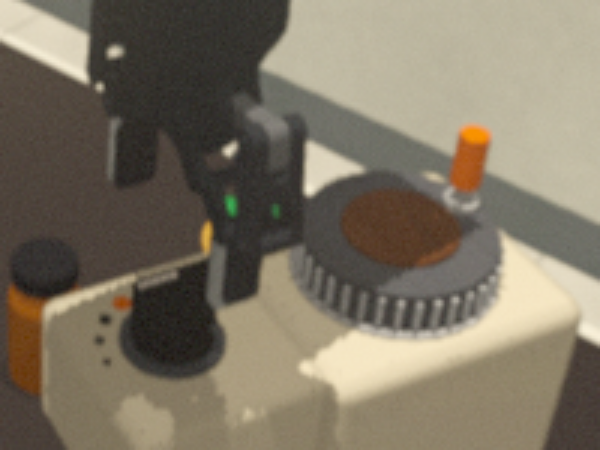

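The fingers straddle the bar. Left tip is near (132,185) and right tip near (235,300), with bar top centre near (172,270). I'll check the alignment numerically.

```bash
python3 - <<'E'
from h import *
s=viewer.get_image("side")
t=viewer.get_image("top")
S=lambda x,y:((x+.5)/3-.5+310,(y+.5)/3-.5+180)
print(plane(s,S(172,271),.248),plane(s,S(173,338),.214))
K=np.array([[s["fx"],0,s["cx"]],[0,s["fy"],s["cy"]],[0,0,1]])
o=arm.get_obs();R=o["tcp_rot"]
for n,P in (("tcp",[.4969,-.1012,.2582]),("bar",[.4972,-.101,.248]),("footc",[.4972,-.101,.214]),("L",o["ee_pos"]+R@[0,.05,-.013]),("Rr",o["ee_pos"]+R@[0,-.05,-.013])):
    q=cv2.projectPoints(np.array([P],float),cv2.Rodrigues(s["R"])[0],s["t"],K,s["distortion"])[0][0,0]
    print(n,(q-[310,180])*3)
E
```

```text
[ 0.49879696 -0.09779488  0.248     ] [ 0.49298343 -0.10534369  0.214     ]
tcp [175.3089845  258.64426793]
bar [174.21476883 274.78976723]
footc [170.47647927 328.1522363 ]
L [128.69676942 170.08864756]
Rr [235.50836923 299.19542998]
```

Alignment is consistent to within a couple of mm. I'll descend and grip.

```bash
python3 -m inch '{"motion":[-1,0,0,12,0,0,0,-1,0,0,12,0,0,0,-1,0,0,12,0,0,0,-1,0,0,0,0,0,0]}';python3 k.py
python3 -m inch '{"motion":[1,0,0,0,0,0,0,1,0,0,0,0,0,0,1,0,0,0,0,0,0,1,0,0,0,0,0,0,1,0,0,0,0,0,0,1,0,0,0,0,0,0,1,0,0,0,0,0,0,1,0,0,0,0,0,0]}' 40
python3 k.py .4972 -.1010 .222
```

```text
t: 12.4
ee_pos: [0.4962, -0.1008, 0.2228]
tcp_rot: [[-0.924, 0.383, -0.003], [0.383, 0.924, 0.001], [0.003, -0.001, -1.0]]
contact_force: [0.2, 0.4, -0.2]
grip_width: 0.0859
grip_force: 0.0
t 12.4 p [ 0.4962 -0.1008  0.2228] xyaw 157.49 z [-0.003  0.001 -1.   ] F [ 0.2  0.4 -0.2] T [0.   0.01 0.04] w 0.0859 0.0 j [-11.  15.   0.  76.  -0.  11.]
t: 13.4
ee_pos: [0.4977, -0.1004, 0.2247]
tcp_rot: [[-0.924, 0.382, 0.001], [0.382, 0.924, 0.001], [-0.001, 0.002, -1.0]]
contact_force: [1.7, 5.0, 4.0]
grip_width: 0.011
grip_force: 41.7
t 13.4 p [ 0.4977 -0.1004  0.2247] xyaw 157.53 z [ 0.001  0.001 -1.   ] F [1.7 5.  4. ] T [ 1.1  -0.3  -0.11] w 0.011 41.65112257003784 j [-11.  15.   1.  76.   0.  11.]
tool delta mm [ 0.3 -0.8  2.7]
```

```bash
python3 -m inch '{"motion":[1,0,1,0,0,0,0,1,0,0,0,0,0,0.1,1,0,0,0,0,0,0.1,1,0,0,0,0,0,0.1,1,0,0,0,0,0,0.1,1,0,0,0,0,0,0.1,1,0,0,0,0,0,0.1,1,0,0,0,0,0,0]}' 60;python3 k.py .4972 -.1010 .222
python3 -m inch '{"motion":[1,0,0,0,0,0,0.1,1,0,0,0,0,0,0.1,1,0,0,0,0,0,0.1,1,0,0,0,0,0,0.1,1,0,0,0,0,0,0.1,1,0,0,0,0,0,0.1,1,0,0,0,0,0,0.05,1,0,0,0,0,0,0]}' 60;python3 k.py .4972 -.1010 .222
```

```text
t: 14.4
ee_pos: [0.498, -0.0998, 0.2248]
tcp_rot: [[-0.548, 0.837, 0.001], [0.837, 0.548, 0.0], [-0.0, 0.001, -1.0]]
contact_force: [1.2, 4.3, 5.4]
grip_width: 0.0109
grip_force: 63.8
t 14.4 p [ 0.498  -0.0998  0.2248] xyaw 123.21 z [ 0.001  0.    -1.   ] F [1.2 4.3 5.4] T [ 1.07 -0.15  0.04] w 0.0109 63.75590801239014 j [-11.  15.   1.  76.   0.  45.]
tool delta mm [-0.5 -1.3  2.8]
t: 15.4
ee_pos: [0.4985, -0.0996, 0.2248]
tcp_rot: [[0.069, 0.998, 0.002], [0.998, -0.069, 0.001], [0.001, 0.002, -1.0]]
contact_force: [1.8, 5.2, 4.0]
grip_width: 0.0106
grip_force: 63.7
t 15.4 p [ 0.4985 -0.0996  0.2248] xyaw 86.03 z [ 0.002  0.001 -1.   ] F [1.8 5.2 4. ] T [ 1.22 -0.39  0.12] w 0.0106 63.72535228729248 j [-11.  15.   1.  76.   0.  83.]
tool delta mm [-1.5 -1.2  2.8]
```

```bash
for i in 1 ; do python3 -m inch '{"motion":[1,0,0,0,0,0,0.04,1,0,0,0,0,0,0]}' >/dev/null;python3 k.py; python3 -m inch '{"motion":[1,0,0,0,0,0,0.02,1,0,0,0,0,0,0]}' >/dev/null;python3 k.py; python3 -m inch '{"motion":[1,0,0,0,0,0,0.02,1,0,0,0,0,0,0,1,0,0,0,0,0,0]}' >/dev/null;python3 k.py; done
```

```text
t 15.65 p [ 0.4985 -0.0996  0.2248] xyaw 83.73 z [ 0.002  0.001 -1.   ] F [2.8 5.2 3.8] T [ 1.23 -0.44  0.14] w 0.0109 63.71695876121521 j [-11.  15.   1.  76.   0.  85.]
t 15.9 p [ 0.4986 -0.0996  0.2248] xyaw 82.6 z [ 0.002  0.001 -1.   ] F [2.9 4.9 4. ] T [ 1.22 -0.43  0.19] w 0.0106 63.711851835250854 j [-11.  15.   1.  76.   0.  86.]
t 16.275 p [ 0.4986 -0.0996  0.2248] xyaw 81.46 z [ 0.002  0.001 -1.   ] F [1.9 5.8 3.4] T [ 1.27 -0.49  0.15] w 0.0108 63.706737756729126 j [-11.  15.   1.  76.   0.  87.]
```

```bash
python3 -m inch '{"motion":[1,0,0,0,0,0,0.02,1,0,0,0,0,0,0]}' >/dev/null;python3 k.py; python3 -m inch '{"motion":[1,0,0,0,0,0,0.02,1,0,0,0,0,0,0]}' >/dev/null;python3 k.py; python3 - <<'E'
from h import *
s=viewer.get_image("side");t=viewer.get_image("top")
a=cv2.resize(s["image"][230:330,310:430],None,fx=3.3,fy=3.3,interpolation=cv2.INTER_CUBIC);b=cv2.resize(t["image"][250:350,360:480],None,fx=3.3,fy=3.3,interpolation=cv2.INTER_CUBIC)
cv2.imwrite("pics/e.png",np.clip(np.hstack([a,b])[:,:,::-1]*1.6,0,255).astype(np.uint8))
E
```

```text
t 16.525 p [ 0.4986 -0.0996  0.2248] xyaw 80.37 z [ 0.002  0.001 -1.   ] F [2.  5.  4.2] T [ 1.14 -0.42  0.56] w 0.0107 63.93054127693176 j [-11.  15.   1.  76.   0.  88.]
t 16.775 p [ 0.4986 -0.0996  0.2248] xyaw 79.29 z [ 0.002  0.001 -1.   ] F [2.4 5.  3.7] T [ 1.08 -0.46  0.87] w 0.0109 65.03783226013184 j [-11.  15.   1.  76.   0.  89.]
```

View pics/e.png

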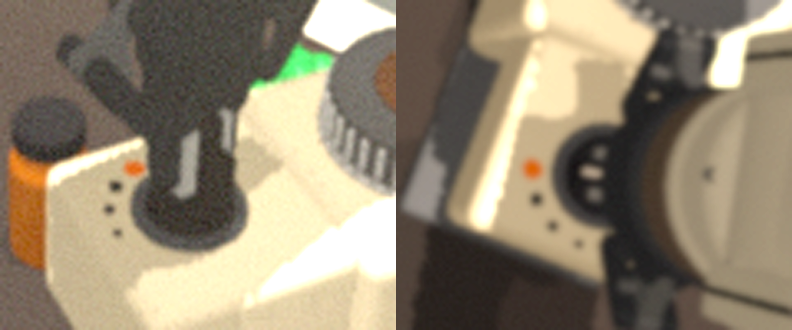

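The torque jump shows the switch is on the end stop, and the bar points at the orange mark (533,170). I'll ease the press a little and hand in.

```bash
python3 -m inch '{"motion":[1,0,0,0,0,0,-0.02,1,0,0,0,0,0,0,1,0,0,0,0,0,0]}' >/dev/null;python3 k.py; python3 -c "
from workcell import arm
print(arm.finish_job())"
```

```text
t 17.25 p [ 0.4986 -0.0996  0.2248] xyaw 80.38 z [ 0.002  0.001 -1.   ] F [2.2 5.4 4.8] T [ 1.19 -0.44  0.61] w 0.0105 63.97672891616821 j [-11.  15.   1.  76.   0.  88.]
the job is handed in; nothing more can be done
None
```

The job is handed in at about 17 s: I took the orange knob anticlockwise one full turn back to its start (within 0.4 px in the side view), then turned the switch clockwise to purge, where the gripper still holds it pressed lightly against the end stop.

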